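Sweep the desk clear into the organiser bay

TASK

Clear the writing space on the desk: with your fingers, sweep the eraser, the pencil sharpener and the jar lid across the desk top, through the open front and wholly into the bay of the desk organiser, in any order. Only push them along the desk: do not pinch, lift, tip up or press hard on any of them. Leave the glue stick, the tape roll and the bottle where they stand.

Things in the scene. Friction and masses are not known exactly. Their poses are not given: they have to be found in the camera images.
- organiser: Fixed wooden organiser; its front is an empty bay open at top and front; the desk is its floor, no sill. Origin on the desk at the bay's centre; x points from the open front into the bay, y across. Inside: x -60 (front edge) to +60 mm (back wall), y -110 to +110 mm. Side walls 6 mm thick, 30 high; back wall and compartments behind it (to x = 120) 45 high. Faces the robot, turned up to 0.3 rad.
- eraser: Loose block eraser, half bare white, half in a card sleeve, 48 x 22 x 13 mm, about 25 g. Origin at the centre of its underside; x along its length towards the white end, z up. Lies on the desk between the robot and the organiser.
- eraser_white_end (a point): Point on the eraser 2 mm inside its bare white end (22 mm from its centre along its length), 6.5 mm above its underside.
- eraser_sleeve_end (a point): Point on the eraser 2 mm inside its sleeved end (22 mm from its centre along its length), 6.5 mm above its underside.
- sharpener: Loose metal two-hole pencil sharpener, a plain block 30 x 26 x 15 mm, about 25 g. Origin at the centre of its underside; x along the 30 mm side, z up. Lies on the desk between the robot and the organiser.
- jar_lid: Loose round metal jar lid lying flat, a disc 42 mm across and 14 mm high, about 18 g. Origin at the centre of its underside, z up. Lies on the desk between the robot and the organiser.
- glue_stick: Glue stick standing upright at one end of the row of loose bits, 27 mm across, 62 mm high, light (40 g). Origin at the centre of its underside. Leave alone.
- tape_roll: Roll of tape lying flat at the other end of the row, a ring 64 mm across, 44 mm hole, 18 mm high, 60 g. Origin at the centre of its underside. Leave alone.
- bottle: Drinking bottle with a cap standing on the desk well to the left of the work, 64 mm across, 200 mm high, 350 g. Origin at the centre of its underside. Leave alone.

How it is judged:
At the end, for the whole second after the job is handed in: Between the bay's walls, flat on the desk (undersides below 10 mm) and at rest (under 10 mm/s): both end points of the eraser, the sharpener's centre 12 mm or more and the lid's centre 19 mm or more behind the front edge. Bystanders within 20 mm of where they stood (x of eraser_white_end in the frame of organiser between -0.06 and 0.06 m and y of eraser_white_end in the frame of organiser between -0.11 and 0.11 m and x of eraser_sleeve_end in the frame of organiser between -0.06 and 0.06 m and y of eraser_sleeve_end in the frame of organiser between -0.11 and 0.11 m and x of sharpener in the frame of organiser between -0.048 and 0.06 m and y of sharpener in the frame of organiser between -0.11 and 0.11 m and x of jar_lid in the frame of organiser between -0.041 and 0.06 m and y of jar_lid in the frame of organiser between -0.11 and 0.11 m and linear speed of each of eraser, sharpener, jar_lid below 0.01 m/s and height (world z) of each of eraser, sharpener, jar_lid below 0.01 m and distance of each of glue_stick, tape_roll, bottle from where it was at the start of the episode below 0.02 m); the robot touches nothing.
It fails at once if a loose bit is lifted or tipped up (centre of its underside more than 12 mm above the desk) (height (world z) of any of eraser, sharpener, jar_lid above 0.012 m).
It fails at once if a loose bit is pinched or pressed hard (finger force over 30 N) (contact force between the fingers and eraser above 30 N or contact force between the fingers and sharpener above 30 N or contact force between the fingers and jar_lid above 30 N).
It fails at once if the glue stick, tape roll or bottle is disturbed (moved more than 20 mm or tipped) (distance of any of glue_stick, tape_roll, bottle from where it was at the start of the episode above 0.02 m or angle between any of glue_stick, tape_roll, bottle's own z axis and vertical above 0.3 rad).
It also fails if it takes over 72 s, if anything falls off the work surface, if the arm or the gripper's body presses on something with over 40 N, if the wrist force passes 120 N, or if a joint passes its speed limit or range.

ROBOT

A 6-joint arm with a two-finger parallel gripper is mounted at the origin on the work surface. World frame = base frame: x ahead of the robot, y to its left, z up, the work surface at z = 0. Lengths are in m, angles in rad, forces in N, time in s.
With the tool pointing down it reaches from about 0.325 to 0.9 m from the base axis. Payload 6.1 kg.
Tool frame: the origin (TCP) lies midway between the tips of the shut fingers; the grasp point (between the pads) lies 19 mm behind it; z points along the fingers, y is the line along which they close (so a half turn about z gives the same grasp; the last joint's range is limited). The gripper opens to 85 mm and grips with 20 to 120 N. Pads are 22 mm wide; open, the fingers measure 114 mm over their backs; the gripper's body (76 mm by 85 mm) begins 54 mm behind the grasp point. The pads swing forward as they close: fully open they stand 13 mm farther back than shut.
Start: joints at [1.146, 0.22, 1.526, -0, 1.395, -0.126], TCP at [0.184, 0.597, 0.231] pointing down, gripper open.
Joint ranges: [-2.98, 2.98], [-0.91, 2.08], [0.09, 2.57], [-1.24, 4.39], [0.2, 2.65], [-2.68, 2.68]. Speed limits (rad/s): [2.57, 2.57, 3.01, 3.14, 3.14, 3.14].

INTERFACE

Orientations are given as [roll, pitch, yaw] about the fixed x, y, z axes, in that order (R = Rz(yaw) Ry(pitch) Rx(roll)).
In Python, from plant import movep, move_l, set_joints, gripper_to, hold, inverse_kinematics, observe, get_image, get_calibration, Unreachable, job_done gives the robot as it stands. Calls block until the motion is done:
- movep(position, orientation): joint-space move of the TCP to a pose.
- move_l(position, feed=0.15, rotation=None, max_force=None): straight line of the TCP; rotation=None keeps the orientation; feed is the mean speed in m/s. With max_force (N) it stops when the force on the tool has changed by that much, and returns True; else False.
- set_joints(angles): joint-space move.
- gripper_to(opening, f_grip=None): finger opening in m; f_grip is the grip in N (None keeps the last); returns when the fingers have stopped.
- hold(seconds).
- inverse_kinematics(position, orientation): joint angles nearest the present ones, or None.
- observe(): the state.
- get_image(name): name is "side" or "top" or "wrist"; returns (picture, depth): 480x640x3 uint8, red, green, blue; 480x640 float32, m along the optical axis (not along the pixel's ray), 0 where there is no reading.
- get_calibration(name): a dict with "intrinsics" (3x3 intrinsics, pixels), "dist_coeffs" ([k1, k2, p1, p2, k3] as OpenCV has them; the pictures are not rectified), "world_from_camera" (4x4, takes a point from camera to world coordinates). Camera axes: x right, y down, z forward; pixel columns grow to the right and rows downward; lengths in m; the calibration is good to about 2 mm. A picture is of the moment at which its call begins: read the wrist's pose just before it. get_calibration takes no time and is no camera call; for the wrist camera it gives the pose at the moment of the call.
A pose or a line that the arm cannot do raises Unreachable and nothing moves.
- job_done(): hands the job in; it is judged then, once.
The state is a dict: "time_s": time; "q": joint angles; "joint_velocities": joint speeds; "joint_torque": joint torques, N m; "eef_pos": TCP position; "tcp_rot": TCP orientation; "ft_force": force on the tool from outside, world axes, zero at the start; "torque": the same for the moment, N m; "opening": finger opening in m; "grasp_force": force on a finger pad.
Only numpy, scipy, OpenCV 4.12 (cv2) and the standard library are available. Lean on these libraries where they do the work, as an engineer would, in place of code of your own. Each camera call takes 0.05 s, during which the arm holds its last target. There are 200 camera calls.

## Working session

There is one attempt and no reset: what is moved stays moved. The work goes in short steps, each a Python script; the robot and the scene stay as the last script left them, time stands still between calls to the robot, and variables do not carry over. Pictures are saved under pics/ and viewed, at most 10 in all, crops included, and the job is handed in when it is done.

```bash
ls; mkdir -p pics
python3 - <<'E'
from plant import *
import cv2,numpy as np
for n in ("top","side"):
    p,d=get_image(n); np.savez(f"pics/{n}0.npz",p=p,d=d); cv2.imwrite(f"pics/{n}0.png",p[:,:,::-1])
    c=get_calibration(n); print(n,np.round(c["intrinsics"],1).tolist(),c["dist_coeffs"],np.round(c["world_from_camera"],3).tolist())
s=observe();print(s["time_s"],s["tcp_rot"],s["opening"])
E
```

```text
pics
top [[507.9, 0.0, 330.4], [0.0, 507.9, 232.2], [0.0, 0.0, 1.0]] [-0.14703444  0.          0.          0.          0.        ] [[0.02, -0.996, 0.085, 0.469], [-1.0, -0.02, -0.007, 0.082], [0.009, -0.085, -0.996, 1.072], [0.0, 0.0, 0.0, 1.0]]
side [[490.5, 0.0, 321.7], [0.0, 490.5, 234.9], [0.0, 0.0, 1.0]] [-0.07395935  0.          0.          0.          0.        ] [[0.746, -0.448, 0.493, 0.152], [-0.666, -0.478, 0.572, -0.413], [-0.021, -0.755, -0.655, 0.629], [0.0, 0.0, 0.0, 1.0]]
0.1 [-3.13984404e+00 -2.36153839e-04  2.84280205e+00] 0.08532764898232556
```

View pics/top0.png

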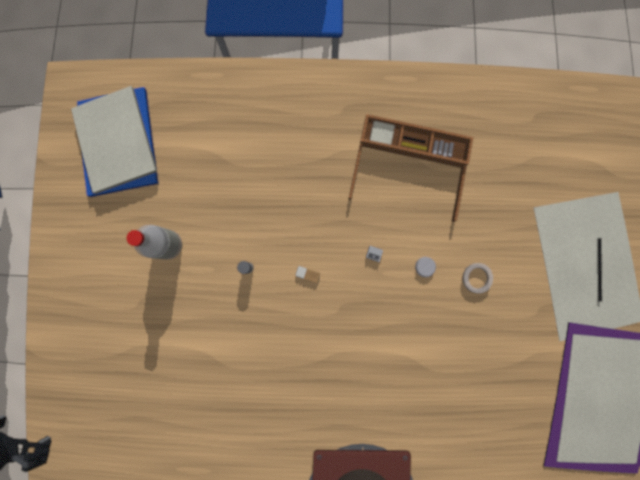

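The top view shows the organiser at about (350–470, 118–225), with the bottle at (155,242), glue stick (245,268), eraser (305,274), sharpener (374,255), lid (426,267) and tape (478,279) in a row. I'll zoom in next.

```bash
cat > h.py <<'E'
import numpy as np,cv2
from plant import *
def px2w(px,z,cal):
    px=np.array(px,float).reshape(-1,1,2)
    u=cv2.undistortPoints(px,cal["intrinsics"],np.array(cal["dist_coeffs"])).reshape(-1,2)
    T=np.array(cal["world_from_camera"]); r=np.c_[u,np.ones(len(u))]@T[:3,:3].T
    z=np.broadcast_to(z,len(u)); return (T[:3,3]+r*((z-T[2,3])/r[:,2])[:,None])[:,:2]
E
python3 - <<'E'
from h import *
p=np.load("pics/top0.npz")["p"]
c=cv2.resize(p[100:300,230:500],None,fx=2.96,fy=2.96,interpolation=cv2.INTER_CUBIC); cv2.imwrite("pics/crop0.png",c[:,:,::-1])
cal=get_calibration("top")
print(px2w([[348,215],[452,238],[362,142],[466,162],[367,117],[471,138]],[.03,.03,.03,.03,.045,.045],cal).round(3))
print(px2w([[301,273],[374,255],[426,267],[478,279],[245,268]],[.013,.015,.014,.018,.062],cal).round(3))
E
```

```text
[[ 0.594  0.039]
 [ 0.551 -0.179]
 [ 0.75   0.012]
 [ 0.713 -0.21 ]
 [ 0.8    0.003]
 [ 0.761 -0.217]]
[[ 0.473  0.134]
 [ 0.513 -0.018]
 [ 0.49  -0.127]
 [ 0.466 -0.238]
 [ 0.48   0.243]]
```

View pics/crop0.png

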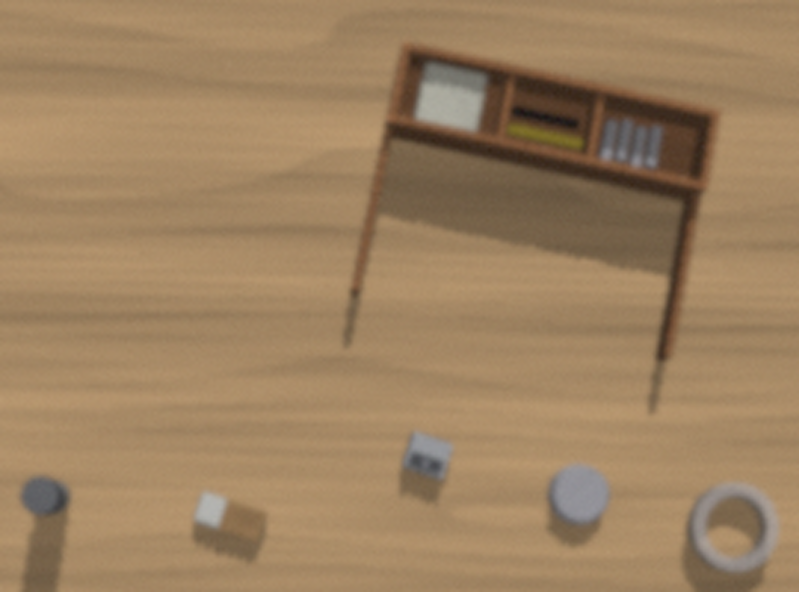

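View pics/side0.png

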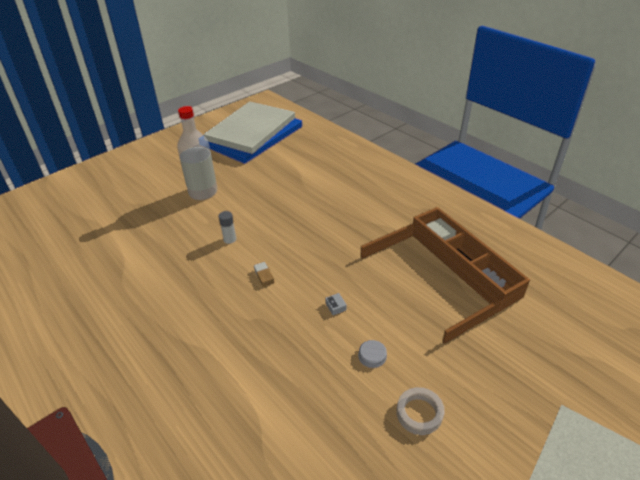

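The crop shows the left wall's front end at (355,291) and the right wall's at (663,358). Eraser: white end left at (200,508), sleeve end at (262,527). The side view confirms the layout and that the bottle stands on the left. Next I'll measure the organiser frame and object poses.

```bash
cat >> h.py <<'E'
def objs(p,cal,full=False):
    hsv=cv2.cvtColor(p,cv2.COLOR_RGB2HSV); m=(hsv[...,1]<75).astype(np.uint8)
    out=[]
    n,l,st,ce=cv2.connectedComponentsWithStats(m)
    for i in range(1,n):
        x,y,w,h,a=st[i]
        if 20<a<3000 and 220<x<520 and 100<y<330:
            mm=(l==i).astype(np.uint8); c=max(cv2.findContours(mm,0,2)[0],key=cv2.contourArea)
            r=cv2.minAreaRect(c); out.append((a,r))
    return out
E
python3 - <<'E'
from h import *
p=np.load("pics/top0.npz")["p"]; cal=get_calibration("top")
for a,r in objs(p,cal):
    b=px2w(cv2.boxPoints(r),.014,cal); e=b[1]-b[0],b[2]-b[1]
    print(a,np.round(r[0],1),px2w(r[0],.014,cal).round(3),[ (round(1e3*np.hypot(*v)),round(np.degrees(np.arctan2(v[1],v[0])))) for v in e])
C=lambda q:np.array(q)/2.96+[230,100]
B=px2w(C([[404,45],[718,113]]),.045,cal); F=px2w(C([[355,291],[663,358]]),.03,cal)
E_=px2w(C([[200,508],[262,527]]),.013,cal)
v=B[0]-B[1]; print(B,F,np.hypot(*v),np.hypot(*(F[0]-F[1])))
xax=(B.mean(0)-F.mean(0)); print("len",np.hypot(*xax),np.arctan2(xax[1],xax[0]),np.arctan2(-v[0],v[1]))
f=F[0]-F[1];print(np.arctan2(-f[0],f[1]));print("eraser",E_)
E
```

```text
474 [382. 132.] [[ 0.777 -0.032]] [(47, -11), (50, -101)]
292 [442.9 148. ] [[ 0.746 -0.164]] [(34, -12), (45, -100)]
218 [374.  253.4] [[ 0.517 -0.018]] [(29, -18), (32, -107)]
371 [425.2 266.8] [[ 0.491 -0.126]] [(43, -45), (45, -134)]
179 [245.  267.5] [[0.482 0.251]] [(34, -89), (27, -178)]
505 [477. 278.] [[ 0.469 -0.237]] [(65, -89), (63, -180)]
119 [300.5 271.9] [[0.475 0.135]] [(25, -17), (20, -107)]
[[ 0.80347931  0.0038701 ]
 [ 0.76117422 -0.22075804]] [[ 0.62914415  0.03524439]
 [ 0.58662696 -0.18301329]] 0.22857716696068442 0.222360359483972
len 0.17783165490396843 -0.19558293963813364 -0.1861534089459852
-0.19239319169568186
eraser [[0.4755169  0.14093776]
 [0.46309222 0.09706446]]
```

```bash
cat >> h.py <<'E'
TH=-.19; O=np.array([.667,-.085]); R=np.array([[np.cos(TH),-np.sin(TH)],[np.sin(TH),np.cos(TH)]])
org=lambda w:(np.array(w)-O)@R
wld=lambda o:O+R@np.array(o)
def ori(h):  # tool x along heading h (or opposite), whichever keeps joint 6 central
    return [[np.pi,0,y] for y in (h,h+np.pi)]
def push(start,target,half,opening,feed=.08,head=None):
    start,target=np.array(start),np.array(target); d=target-start
    h=np.arctan2(d[1],d[0]) if head is None else head; n=d/np.hypot(*d)
    a=start-n*(half+.011+.015); b=target-n*(half+.011)
    c=[(abs(q[5]),o) for o in ori(h) if (q:=inverse_kinematics([*a,.12],o)) is not None]
    o=min(c,key=lambda t:t[0])[1]
    movep([*a,.12],o); gripper_to(opening); move_l([*a,.004],.15)
    s=observe(); print("down",s["time_s"],s["eef_pos"],s["opening"],s["q"][5])
    hit=move_l([*b,.004],feed,max_force=12)
    print("pushed, hit",hit,observe()["eef_pos"],observe()["ft_force"])
    e=observe()["eef_pos"][:2]
    move_l([*(e-.025*n),.004],.12); move_l([*(e-.025*n),.12],.2)
def look(name):
    p,_=get_image("top"); cal=get_calibration("top"); cv2.imwrite(f"pics/{name}.png",cv2.resize(p[90:330,220:520],None,fx=2.5,fy=2.5,interpolation=2)[:,:,::-1])
    for a,r in objs(p,cal): w=px2w(r[0],.014,cal)[0]; print(a,np.round(w,3),np.round(org(w),3))
E
python3 - <<'E'
from h import *
move_l([.16,.42,.28],.25)
movep([.36,.0,.25],[np.pi,0,np.pi+TH] if inverse_kinematics([.36,0,.25],[np.pi,0,np.pi+TH]) is not None else [np.pi,0,TH])
push([.491,-.126],wld([.008,-.07]),.021,.014)
movep([.36,0,.25],[np.pi,0,observe()["tcp_rot"][2]])
look("lid"); print(observe()["time_s"])
E
```

```text
down 6.7583 [ 0.44537    -0.11834466  0.00470054] 0.014001522338337149 1.3093916891853157
pushed, hit False [ 0.62989783 -0.14977994  0.00402123] [0.66313808 0.69657035 0.69386046]
473 [ 0.777 -0.032] [0.098 0.073]
293 [ 0.746 -0.164] [ 0.092 -0.063]
366 [ 0.659 -0.155] [ 0.006 -0.07 ]
221 [ 0.516 -0.018] [-0.161  0.038]
179 [0.483 0.251] [-0.244  0.295]
501 [ 0.469 -0.238] [-0.166 -0.188]
119 [0.475 0.135] [-0.23   0.179]
11.5917
```

View pics/lid.png

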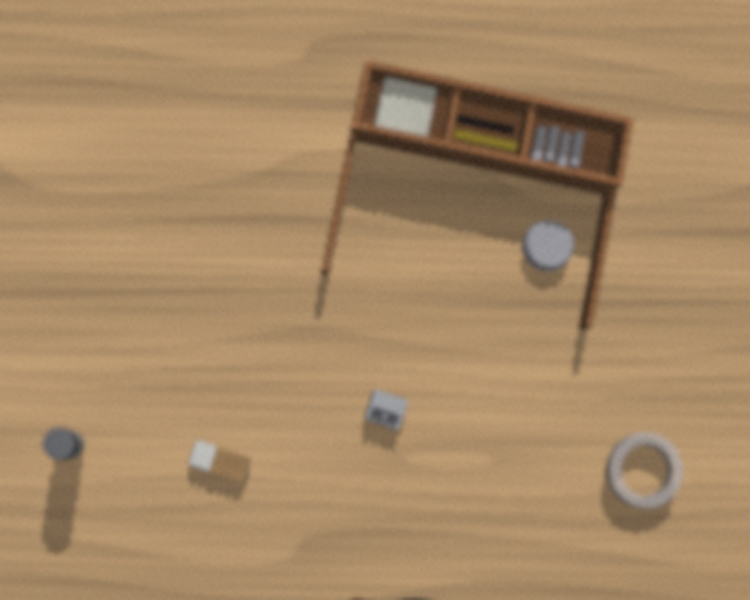

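The picture shows the lid at (548,246), well inside the bay, with everything else unmoved. Sharpener next.

Run:
```python
from h import *
push([.514,-.018],wld([.0,-.018]),.014,.012)
movep([.36,0,.25],[np.pi,0,observe()["tcp_rot"][2]])
look("sh"); print(observe()["time_s"])
push([.469,.119],wld([-.005,.033]),.012,.03)
movep([.36,0,.25],[np.pi,0,observe()["tcp_rot"][2]])
look("er"); print(observe()["time_s"])
```

```text
down 15.0583 [0.4799427  0.00158989 0.0047193 ] 0.012136123212861049 -1.2169262388662143
pushed, hit False [ 0.64169773 -0.090195    0.00404057] [ 0.73469918 -0.25032542 -0.32313518]
473 [ 0.777 -0.032] [0.098 0.072]
294 [ 0.746 -0.164] [ 0.092 -0.063]
231 [ 0.662 -0.103] [-0.002 -0.019]
361 [ 0.658 -0.155] [ 0.005 -0.07 ]
178 [0.483 0.251] [-0.244  0.295]
497 [ 0.469 -0.238] [-0.166 -0.188]
119 [0.475 0.135] [-0.23   0.179]
489 [0.283 0.041] [-0.401  0.051]
19.8333
down 21.925 [0.44086945 0.14382563 0.00472107] 0.030136336506734893 -0.7177842237147483
pushed, hit False [ 0.65078057 -0.0366031   0.00400203] [-0.23194278  0.22288988 -0.10728168]
476 [ 0.777 -0.032] [0.098 0.073]
24 [ 0.763 -0.1  ] [0.097 0.003]
292 [ 0.746 -0.164] [ 0.092 -0.063]
124 [ 0.675 -0.042] [-0.     0.044]
230 [ 0.662 -0.103] [-0.002 -0.019]
363 [ 0.658 -0.155] [ 0.005 -0.07 ]
182 [0.482 0.251] [-0.245  0.295]
501 [ 0.469 -0.238] [-0.166 -0.188]
249 [0.363 0.021] [-0.319  0.047]
27.8417
```

View pics/er.png

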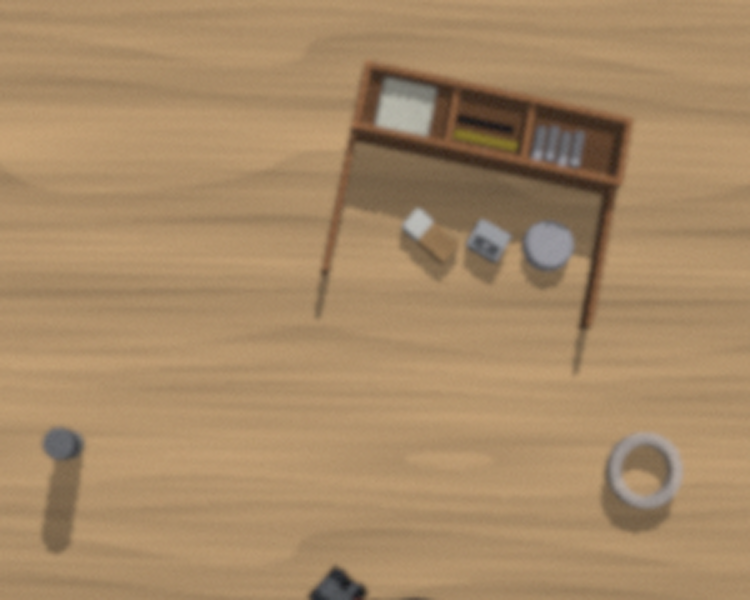

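The picture shows the eraser (430,235), sharpener (489,241) and lid (548,246) all well inside the bay. The glue stick and tape roll haven't moved.

```bash
python3 -c "
from plant import *
hold(0.3); print(job_done())"
```

```text
the job is handed in; nothing more can be done
None
```

I swept the eraser, sharpener and jar lid into the bay with light pushes and handed the job in at about 28 s; in the last picture all three lie well inside and the glue stick and tape roll have not moved, while the bottle was never approached but not re-measured.

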